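# Put the bleeding-time test set back into its tray

### The job

Get the bleeding-time test tray ready for use: put the saline bottle, the cotton jar, the wash bottle and the timer each into the tray insert made for its size and shape, upright and fully down on the insert's floor. Set each one down rather than dropping it, let go of everything, and leave the amber bottle and the beaker where they stand.

Things in the scene. Friction and masses are not known exactly. Their poses are not given: they have to be found in the camera images.
- saline_bottle: Saline bottle: slim white plastic bottle with a dark label band and a white cap, loose, upright, 43 mm diameter, 140 mm high in all. Straight cylinder of full diameter from the bottom to 120 mm up may be gripped; the cap above 120 mm may not. Origin at the centre of the underside, z up. About 0.09 kg. Belongs in the small cup.
- cotton_jar: Cotton jar: low white screw-lid jar, loose, upright, 54 mm diameter (lid 52 mm, from 66 mm up), 84 mm high. Origin at the centre of the underside, z up. About 0.085 kg. Belongs in the medium cup.
- wash_bottle: Wash bottle: the largest bottle, white with a blue label band and a red cap, loose, upright, 66 mm diameter, 165 mm high in all. Straight cylinder of full diameter from the bottom to 145 mm up may be gripped; the cap above may not. Origin at the centre of the underside, z up. About 0.09 kg. Belongs in the large cup.
- bench_timer: Bench timer: white digital timer, loose, upright, 58 mm high, foot 38 mm deep (own x) by 72 mm wide (own y). Ends near-plumb: 70 mm across y at 42 mm up. Display slopes back 19 deg, rear leans in 6 deg: at 35 mm up it spans x -8 to +16 mm. Origin at centre of underside; display faces own -x; 0.075 kg. Belongs in the rectangular pocket, either way round.
- insert_small_cup: Tray insert, fixed: grey 90 x 90 mm plate with the narrowest cup, 53 mm bore, flared rim 30 mm above origin, floor (dark rubber) 6 mm above origin. Origin: centre of plate's underside, 3 mm above worktop. The four inserts stand 94 mm apart along their own y in one fixed steel tray (100 x 392 mm, rim 16 mm high, loop handles at the ends); which insert is in which bay varies.
- insert_medium_cup: Tray insert, fixed: grey 90 x 90 mm plate with the middle-sized cup, 64 mm bore, flared rim 23 mm above origin, floor (dark rubber) 6 mm above origin. Origin: centre of plate's underside, 3 mm above worktop; z up. (Behind the work stand unlisted fixed centrifuges about 0.3 m high; the round one's bowl reaches forward to x = 0.58 at y = 0.1, its panel to about x = 0.53.)
- insert_large_cup: Tray insert, fixed: grey 90 x 90 mm plate with the widest cup, 76 mm bore, flared rim 30 mm above origin, floor (dark rubber) 6 mm above origin. Origin: centre of plate's underside, 3 mm above worktop; z up.
- insert_pocket: Tray insert, fixed: grey plate 90 x 90 mm with a rectangular pocket, 50 mm (its own x, across the tray) by 84 mm (its own y, along the tray) inside, rim 26 mm above the insert's origin. The inner floor (dark rubber) is 6 mm above the origin. Origin at the centre of the underside of the plate, 3 mm above the worktop; z up.
- amber_bottle: Bystander: brown glass reagent bottle with a black cap, 48 mm diameter, 98 mm high, loose; must be left alone. Origin at the centre of the underside.
- beaker: Bystander: clear beaker, about 75 mm diameter, 86 mm high, loose; must be left alone. Origin at the centre of the underside.

How it is judged:
By the outcome, as a careful person would: the job done as asked, in the order asked, and still so for the second after the job is handed in, with the robot touching nothing.
It also fails if it takes over 138 s, if anything falls off the work surface, if the arm or the gripper's body presses on something with over 40 N, if the wrist force passes 120 N, or if a joint passes its speed limit or range.

### The arm

A 6-joint arm with a two-finger parallel gripper is mounted at the origin on a cart in front of the work surface, level with it; the furniture and walls round the work are solid. World frame = base frame: x ahead of the robot, y to its left, z up, the work surface at z = 0. Lengths are in m, angles in rad, forces in N, time in s.
With the tool pointing down it reaches from about 0.35 to 0.975 m from the base axis. Payload 7.1 kg.
Tool frame: the origin (TCP) lies on the centre line of the jaws, within the pads' length; the fingertips stand 19 mm ahead of it and the grasp point (between the pads) is the TCP; z points along the fingers, y is the line along which they close (so a half turn about z gives the same grasp; the last joint's range is limited). The gripper opens to 88 mm and grips with 3 to 60 N. Pads are 20 mm wide; open, the fingers measure 115 mm over their backs; the gripper's body (75 mm by 178 mm) begins 61 mm behind the grasp point.
Start: joints at [1.233, 0.423, 1.63, -0, 1.089, -0.019], TCP at [0.196, 0.594, 0.242] pointing down, gripper open.
Joint ranges: [-3, 3], [-0.9, 2.11], [0.09, 2.58], [-1.31, 4.45], [0.11, 2.69], [-2.54, 2.54]. Speed limits (rad/s): [2.39, 2.39, 3.01, 3.14, 3.14, 3.14].

### API

Orientations are given as [roll, pitch, yaw] about the fixed x, y, z axes, in that order (R = Rz(yaw) Ry(pitch) Rx(roll)).
In Python, from workcell import bot, get_image gives the robot as it stands. The module is installed in compiled form; this text tells all that it offers.
- The arm moves only by the tool move_tool, called after ">>>" as a command line: name --argument value ..., lists and objects as JSON in quotes. Schema: {"type":"object","properties":{"offsets":{"type":"object","properties":{"motion":{"type":"array","items":{"type":"array","items":{"type":"number"},"minItems":5,"maxItems":5},"minItems":1,"maxItems":8}},"additionalProperties":false,"required":["motion"]},"grip_force":{"type":"number"},"only":{"type":"string"},"quiet":{"type":"boolean"},"lines":{"type":"string"}},"required":["offsets"],"additionalProperties":false}. offsets is an object whose key "motion" holds a list of rows, 1 to 8 of them, each of 5 numbers: the opening from 0.0 (shut) to 1.0 (fully open), then dx, dy, dz in units of 25 mm, then a turn about the tool's z in units of 0.1 rad; each row is the pose to reach, as a shift and turn from the pose commanded when the call began, along the tool's axes at that moment; what a row does not reach only later rows make up. A row lasts 1/8 s, in which the tool goes at most 0.0625 m and 0.188 rad, less where a joint would pass 70% of its speed; a pose out of reach is approached as far as the arm can. The fingers move at their own pace and stop on an object; grip_force is the grip in N (left out, the last holds). Time passes only in rows, so rows that do not move let the fingers close. The tool returns the time, the measured TCP pose, the force, the opening and the grip force at its end. only (a regular expression) keeps the lines of the reply that match it, lines (a string "A,B") keeps lines A to B, and quiet returns only ok. Input that does not fit is refused with a message, and nothing moves.
- bot.get_state(): the state, without advancing time (a new reading comes with each control period).
- get_image(name): name is "side" or "top"; returns a dict with "pixels" (480x640x3 uint8, red, green, blue), "mtx" (3x3 intrinsics, pixels), "R" (3x3) and "t" (3): a world point X has camera coordinates R X + t. Camera axes: x right, y down, z forward; pixel columns grow to the right and rows downward; lengths in m; the calibration is good to about 2 mm. A picture is of the moment at which its call begins. There is no depth.
- bot.finish_job(): hands the job in; it is judged then, once.
The state is a dict: "t": time; "joint_pos": joint angles; "joint_vel": joint speeds; "effort": joint torques, N m; "tool_pos": TCP position; "tool_rot": TCP orientation; "force": force on the tool from outside, world axes, zero at the start; "ft_torque": the same for the moment, N m; "finger_gap": opening from 0.0 (shut) to 1.0 (fully open); "finger_force": force on a finger pad.
Only numpy, scipy, OpenCV 4.12 (cv2) and the standard library are available. Lean on these libraries where they do the work, as an engineer would, in place of code of your own. Each camera call takes 0.05 s, during which the arm holds its last target. There are 200 camera calls.

## Working session

There is one attempt and no reset: what is moved stays moved. The work goes in short steps, Python scripts to look and compute and a tool call to move; the robot and the scene stay as the last step left them, time stands still between calls to the robot, and variables do not carry over. Pictures are saved under pics/ and viewed, at most 14 in all, crops included, and the job is handed in when it is done.

```bash
mkdir -p pics; python3 - <<'E'
from workcell import bot,get_image
import cv2,numpy as np
for n in("top","side"):
    d=get_image(n); cv2.imwrite(f"pics/{n}0.png",d["pixels"][:,:,::-1]); np.savez(f"pics/{n}0.npz",**d)
    print(n,d["mtx"].round(1).tolist(),(-d["R"].T@d["t"]).round(3),d["R"].round(2).tolist())
s=bot.get_state();print(s["t"],s["tool_pos"],s["tool_rot"],s["finger_gap"],s["force"])
E
```

```text
top [[541.2, 0.0, 316.3], [0.0, 541.2, 225.7], [0.0, 0.0, 1.0]] [0.397 0.051 1.271] [[0.01, -1.0, 0.02], [-0.99, -0.01, -0.16], [0.16, -0.02, -0.99]]
side [[554.9, 0.0, 318.1], [0.0, 554.9, 246.8], [0.0, 0.0, 1.0]] [0.626 1.04  0.852] [[-1.0, 0.06, -0.01], [0.04, 0.61, -0.79], [-0.04, -0.79, -0.62]]
0.1 [0.19571036 0.59305843 0.24098657] [-3.14021662e+00 -2.11793102e-05  2.82277680e+00] 0.9965340606517262 [ 0.54461772 -0.2129765   0.08683572]
```

View pics/top0.png

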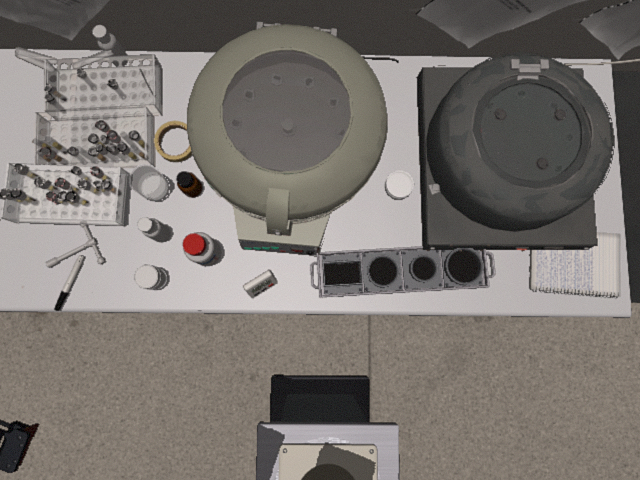

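View pics/side0.png

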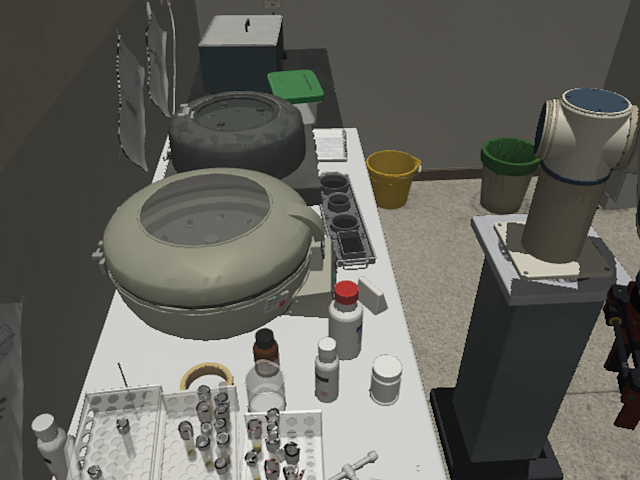

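```bash
cat > h.py <<'E'
import numpy as np,cv2
from workcell import bot,get_image
def cam(n,f=None):
    return dict(np.load(f)) if f else get_image(n)
def ray(d,uv):
    v=d["R"].T@np.linalg.inv(d["mtx"])@np.array([*uv,1.]); return -d["R"].T@d["t"],v/np.linalg.norm(v)
def onz(d,uv,z):
    c,v=ray(d,uv); return c+v*(z-c[2])/v[2]
def tri(d1,uv1,d2,uv2):
    c1,v1=ray(d1,uv1);c2,v2=ray(d2,uv2)
    s=np.linalg.lstsq(np.c_[v1,-v2],c2-c1,rcond=None)[0]
    p,q=c1+s[0]*v1,c2+s[1]*v2; return (p+q)/2,np.linalg.norm(p-q)
def proj(d,X):
    p=d["mtx"]@(d["R"]@np.asarray(X,float)+d["t"]); return p[:2]/p[2]
E
python3 - <<'E'
import cv2
t=cv2.imread("pics/top0.png");s=cv2.imread("pics/side0.png")
cv2.imwrite("pics/c1.png",cv2.resize(t[160:310,120:290],None,fx=4,fy=4,interpolation=2)[:600])
a=cv2.resize(t[240:305,305:500],None,fx=4,fy=4,interpolation=2)
cv2.imwrite("pics/c2.png",a)
cv2.imwrite("pics/c3.png",cv2.resize(s[265:415,235:415],None,fx=4,fy=4,interpolation=2))
cv2.imwrite("pics/c4.png",cv2.resize(s[165:275,300:390],None,fx=5,fy=5,interpolation=2))
E
```

```text
(no output)
```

View pics/c1.png

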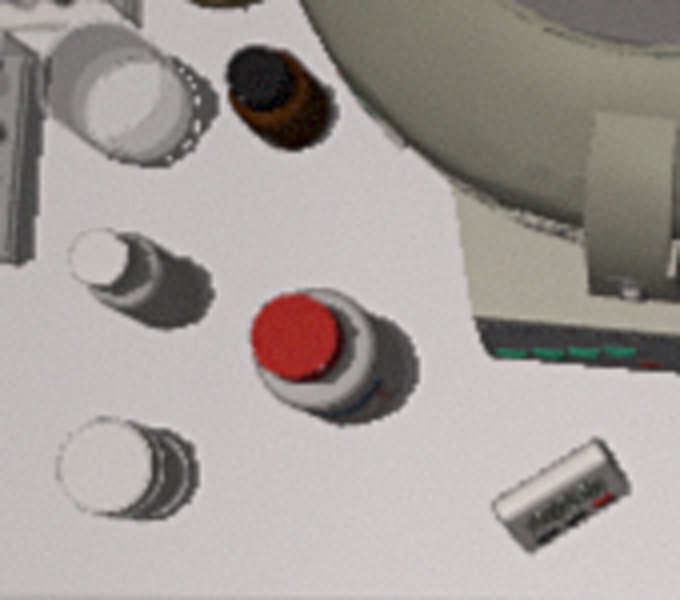

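View pics/c2.png

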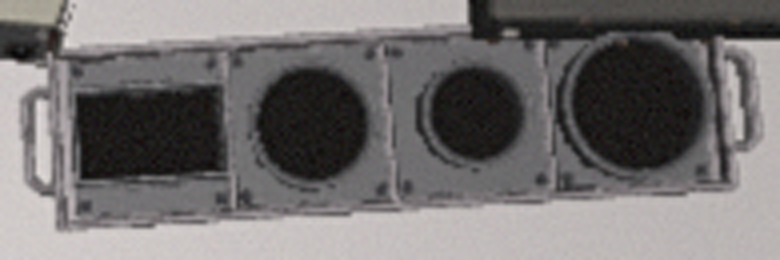

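View pics/c3.png

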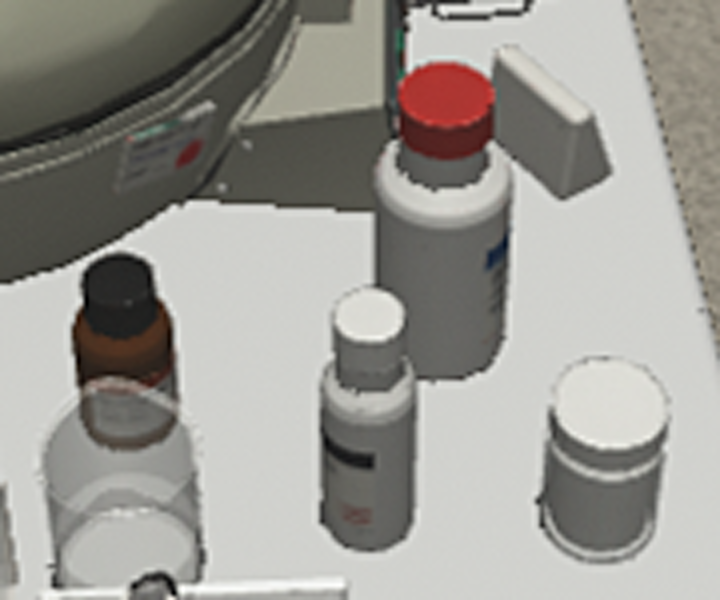

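View pics/c4.png

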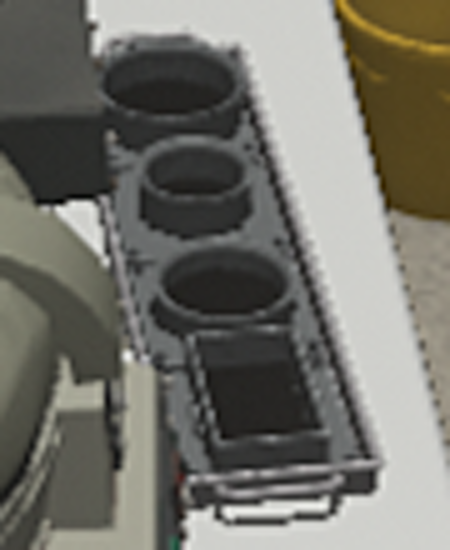

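```bash
cat > m.py <<'E'
from h import *
T=cam("top","pics/top0.npz");S=cam("side","pics/side0.npz")
def blob(d,seed,f,r=25):
    im=d["pixels"].astype(int); m=f(im).astype(np.uint8)
    k=np.zeros_like(m);x,y=seed;k[y-r:y+r,x-r:x+r]=1
    m=cv2.morphologyEx(m*k,cv2.MORPH_OPEN,np.ones((3,3),np.uint8))
    n,l,st,c=cv2.connectedComponentsWithStats(m); i=l[y,x]
    cs,_=cv2.findContours((l==i).astype(np.uint8),0,1); 
    e=cv2.fitEllipse(cs[0]) if i else None
    return c[i],st[i],e
red=lambda im:(im[...,0]>110)&(im[...,1]<80)
def white(t): return lambda im:im.min(-1)>t
for n,ts,ss,ft,fs in [("saline",(145,224),(327,344),white(212),white(205)),("jar",(146,276),(387,365),white(212),white(205)),("wash",(193,244),(347,285),red,red)]:
    a=blob(T,ts,ft);b=blob(S,ss,fs)
    print(n,a[0].round(1),a[1],a[2] and np.round(a[2][1],1),b[0].round(1),b[1],b[2] and np.round(b[2][1],1)); p=tri(T,a[0],S,b[0]);print("   tri",p[0].round(4),round(p[1],4))
im=T["pixels"].astype(int);print(im[265:290:3,130:165:3,2]);im=S["pixels"].astype(int);print(im[350:395:4,365:410:4,2])
E
python3 m.py
```

```text
saline [319.5 239.5] [     0      0    640    480 307200] None [327.1 343.6] [320 338  15  12 150] [11.3 14.8]
   tri [ 0.5761  0.0234 -0.2641] 0.056
jar [319.5 239.5] [     0      0    640    480 307200] None [387.2 365.9] [375 356  26  21 450] [20.4 26.1]
   tri [ 0.4999  0.0601 -0.2694] 0.2241
wash [193.1 243.5] [183 234  21  20 341] [19.3 20.6] [346.  288.5] [335 281  23  16 295] [15.2 22.5]
   tri [0.5344 0.2862 0.1626] 0.001
[[186 186 189 189 168 151 164 148 171 195 195 195]
 [189 187 181 178 188 185 185 189 145  85  82 117]
 [184 185 176 187 185 185 188 185 189  80  53 123]
 [185 183 186 187 189 185 188 187 188 146 108  63]
 [187 180 185 187 184 187 188 190 188 152 102  64]
 [186 187 190 189 186 191 189 184 188 105 110  60]
 [190 185 171 188 191 190 187 186 172  81  63  71]
 [188 188 189 161 183 190 185 170  79  72  74  99]
 [190 189 187 188 188 177 141 120  78  71  82 189]]
[[205 205 205 205 206 205 205 206 205 205 205 206]
 [205 206 205 206 168 155 192 207 205 206 207 205]
 [206 205 206 212 213 214 214 215 187 206 205 206]
 [205 205 179 212 211 213 214 215 213 192 205 206]
 [206 205 178 214 213 213 213 215 212 192 206 205]
 [205 205  51 212 214 212 214 213 213 167 206 205]
 [205 208  75 105 220 213 213 215 210 134 205 205]
 [205 212 110  92  94  89  88  94  91 173 205 206]
 [206 212  80 102 170 114 117 166 123 200 206 206]
 [205 208  83  92  97  94  95  96  89 214 205 205]
 [206  50  84  92  95 100 100  98  86 208 206 206]
 [205 177  73  93  96  99 100  96 110 207 207 205]]
```

```bash
cat > m2.py <<'E'
from h import *
T=cam("top","pics/top0.npz");S=cam("side","pics/side0.npz")
c=lambda u,o,k:np.array(o)+(np.array(u)+.5)/k-.5
t1=lambda *u:c(u,(120,160),4);t2=lambda *u:c(u,(305,240),4);s1=lambda *u:c(u,(235,265),4);s2=lambda *u:c(u,(300,165),5)
for n,a,b,z in [("saline",t1(99,257),(327.1,343.6),.14),("jar",t1(106,466),(387.2,365.6),.084),("wash",(193.1,243.5),(346.2,287.5),.165),
 ("T frontfoot+y",t1(530,553),s1(610,172),0),("T ridge+y",t1(495,500),s1(590,115),.058),("T ridge-y",t1(598,438),s1(505,48),.058),
 ("medium",t2(312,123),s2(225,283),.026),("small",t2(477,113),s2(197,168),.033),("large",t2(637,105),s2(172,85),.033)]:
    p=tri(T,a,S,b);print(n,p[0].round(4),round(p[1],4),"top@z",onz(T,a,z)[:2].round(4),"side@z",onz(S,b,z)[:2].round(4))
print("F-y",onz(T,t1(632,488),0).round(4),"rear+y",onz(S,s1(565,198),0).round(4))
for a in [(77,95),(220,85),(225,173),(83,181)]: print("pk top",onz(T,t2(*a),.029).round(4))
for a in [(188,335),(290,325),(328,432),(210,440)]: print("pk side",onz(S,s2(*a),.029).round(4))
E
python3 m2.py
```

```text
saline [0.5777 0.3958 0.1379] 0.0016 top@z [0.5781 0.395 ] side@z [0.577  0.3979]
jar [0.4714 0.4028 0.0802] 0.0016 top@z [0.472  0.4015] side@z [0.4714 0.4061]
wash [0.534  0.2858 0.1647] 0.0012 top@z [0.5346 0.2856] side@z [0.5335 0.2863]
T frontfoot+y [0.4293 0.1781 0.0016] 0.0002 top@z [0.4294 0.1783] side@z [0.4288 0.1765]
T ridge+y [0.4516 0.1936 0.0604] 0.0107 top@z [0.457  0.1927] side@z [0.4459 0.1924]
T ridge-y [0.4879 0.137  0.0598] 0.0081 top@z [0.4921 0.1363] side@z [0.4837 0.1361]
medium [ 0.4937 -0.1229  0.0232] 0.0021 top@z [ 0.4945 -0.1227] side@z [ 0.4931 -0.1186]
small [ 0.4996 -0.2164  0.0335] 0.002 top@z [ 0.5007 -0.2167] side@z [ 0.4986 -0.2168]
large [ 0.5054 -0.31    0.0292] 0.0024 top@z [ 0.5063 -0.3091] side@z [ 0.5048 -0.3033]
F-y [0.4676 0.1199 0.    ] rear+y [0.4561 0.1946 0.    ]
pk top [0.5089 0.0129 0.029 ]
pk top [ 0.5156 -0.0694  0.029 ]
pk top [ 0.4651 -0.0721  0.029 ]
pk top [0.4597 0.0092 0.029 ]
pk side [ 0.5165 -0.0711  0.029 ]
pk side [ 0.4647 -0.0758  0.029 ]
pk side [0.4568 0.0114 0.029 ]
pk side [0.5135 0.0134 0.029 ]
```

```bash
cat >> m2.py <<'E'
print('----')
for n,d,uv in [("drk base corner",T,(424,247)),("drk base R",T,(594,244)),("drk bowl front",T,(520,231)),("bowl left",T,(429,140)),("panel L",T,(241,249)),("panel R",T,(322,252)),("panel top R",T,(327,218)),("beaker base",T,t1(150,120)),("amber base",T,t1(297,120)),("drk base side btm",S,(320.5,204.5)),("drk base side top",S,(317,165))]:
    print(n,*[onz(d,uv,z)[:2].round(3) for z in (0,.1,.2,.3)])
print(tri(T,(424,245),S,(316.5,186)),"dark corner")
E
python3 m2.py|sed -n '/----/,$p'
```

```text
----
drk base corner [ 0.553 -0.225] [ 0.541 -0.204] [ 0.528 -0.182] [ 0.516 -0.16 ]
drk base R [ 0.565 -0.633] [ 0.552 -0.579] [ 0.538 -0.525] [ 0.525 -0.471]
drk bowl front [ 0.594 -0.456] [ 0.579 -0.416] [ 0.563 -0.377] [ 0.548 -0.337]
bowl left [ 0.817 -0.243] [ 0.784 -0.22 ] [ 0.751 -0.197] [ 0.718 -0.174]
panel L [0.543 0.208] [0.532 0.195] [0.52  0.183] [0.509 0.171]
panel R [0.538 0.017] [0.527 0.019] [0.516 0.022] [0.505 0.025]
panel top R [0.62  0.005] [0.602 0.009] [0.585 0.012] [0.567 0.016]
beaker base [0.684 0.412] [0.661 0.384] [0.639 0.355] [0.616 0.327]
amber base [0.685 0.325] [0.662 0.303] [0.64  0.282] [0.617 0.26 ]
drk base side btm [ 0.547 -0.24 ] [ 0.557 -0.089] [0.566 0.061] [0.575 0.211]
drk base side top [ 0.544 -0.459] [ 0.553 -0.283] [ 0.563 -0.107] [0.573 0.069]
(array([ 0.55373785, -0.20957705,  0.07734799]), np.float64(0.011585619072472164)) dark corner
```

```bash
cat > mv.py <<'E'
# usage: mv.py x y z yaw : shift in current tool axes needed to reach target
import sys;from h import *
s=bot.get_state();p=np.array(s["tool_pos"]);yaw=s["tool_rot"][2]
x,y,z,w=map(float,sys.argv[1:5]);c,n=np.cos(yaw),np.sin(yaw)
d=np.array([x,y,z])-p; da=-(w-yaw); da=(da+np.pi/2)%np.pi-np.pi/2
print("d",np.round([c*d[0]+n*d[1],n*d[0]-c*d[1],-d[2]],4),"turn",round(da,3),"j6",round(s["joint_pos"][5],2),"t",s["t"])
E
python3 mv.py .577 .397 .28 0.785
```

```text
d [-0.4235 -0.0667 -0.039 ] turn -1.104 j6 -0.02 t 0.1
```

Units first: shifts go in units of 25 mm and turns go in units of 0.1 rad. So -0.4235 m is -16.94, -0.372 m is -14.88, -1.104 rad is -11.04.

>>> move_tool --offsets '{"motion": [[1, -2, -0.32, -0.4, -1.5], [1, -4, -0.64, -0.8, -3], [1, -6.2, -0.96, -1.2, -4.5], [1, -8.4, -1.32, -1.56, -6], [1, -10.6, -1.68, -1.56, -7.5], [1, -12.8, -2, -1.56, -9], [1, -14.88, -2.32, -1.56, -10], [1, -16.94, -2.68, -1.56, -11.04]]}'

```text
t: 1.1
tool_pos: [0.5783, 0.396, 0.2802]
tool_rot: [3.141, -0.001, -2.353]
force: [-0.0, 0.5, -1.1]
finger_gap: 1.0
finger_force: 0.0
```

```bash
python3 mv.py .577 .397 .25 0.785
```

```text
d [0.0002 0.0016 0.0302] turn 0.003 j6 -1.78 t 1.1
```

Converted, 0.185 m is 7.4, 0.165 m is 6.6.

>>> move_tool --offsets '{"motion": [[1, 0, 0, 2, 0], [1, 0, 0, 4, 0], [1, 0, 0, 5.6, 0], [1, 0, 0, 6.6, 0], [1, 0, 0, 7.4, 0], [1, 0, 0, 7.4, 0]]}'

```text
t: 1.85
tool_pos: [0.5761, 0.3965, 0.0939]
tool_rot: [3.141, -0.003, -2.356]
force: [0.2, -0.8, -0.3]
finger_gap: 0.995
finger_force: 0.0
```

>>> move_tool --offsets '{"motion": [[0.3, 0, 0, 0, 0], [0.3, 0, 0, 0, 0], [0.3, 0, 0, 0, 0], [0.3, 0, 0, 0, 0], [0.3, 0, 0, 0, 0], [0.3, 0, 0, 0, 0]]}' --grip_force 15

```text
t: 2.6
tool_pos: [0.5772, 0.3972, 0.0959]
tool_rot: [-3.141, 0.0, -2.356]
force: [0.9, -0.2, 1.6]
finger_gap: 0.487
finger_force: 15.0
```

Converted, -0.205 m is -8.2, -0.17 m is -6.8.

>>> move_tool --offsets '{"motion": [[0.3, 0, 0, -1.2, 0], [0.3, 0, 0, -2.8, 0], [0.3, 0, 0, -4.8, 0], [0.3, 0, 0, -6.8, 0], [0.3, 0, 0, -8.2, 0]]}'

```text
t: 3.22
tool_pos: [0.5773, 0.3974, 0.3032]
tool_rot: [-3.141, 0.002, -2.356]
force: [0.8, -0.4, -1.5]
finger_gap: 0.488
finger_force: 15.0
```

```bash
python3 mv.py .43 .15 .3 0.785;python3 mv.py .43 -.1 .3 0.063; python3 mv.py .4996 -.2164 .3 0.063
```

```text
d [ 0.279  -0.0708  0.0032] turn 0.0 j6 -1.77 t 3.225
d [ 0.4558 -0.2476  0.0032] turn 0.722 j6 -1.77 t 3.225
d [ 0.4888 -0.3792  0.0032] turn 0.722 j6 -1.77 t 3.225
```

Converted, 0.34 m is 13.6, 0.305 m is 12.2, 0.2 rad is 2.

>>> move_tool --offsets '{"motion": [[0.3, 1.2, -0.32, 0, 0], [0.3, 2.8, -0.72, 0, 0], [0.3, 4.8, -1.24, 0, 0], [0.3, 6.8, -1.72, 0, 0], [0.3, 8.8, -2.24, 0, 0], [0.3, 10.6, -2.68, 0, 0], [0.3, 12.2, -3.88, 0, 1], [0.3, 13.6, -5.2, 0, 2]]}'

```text
t: 4.22
tool_pos: [0.4275, 0.0636, 0.3008]
tool_rot: [-3.142, 0.0, -2.559]
force: [1.1, 0.1, -1.7]
finger_gap: 0.488
finger_force: 15.0
```

>>> move_tool --offsets '{"motion": [[0.3, 1.2, -1.2, 0, 1], [0.3, 2.4, -2.4, 0, 2], [0.3, 3.6, -3.6, 0, 3], [0.3, 4.6, -4.8, 0, 4], [0.3, 5.28, -6.4, 0, 5], [0.3, 5.72, -8, 0, 5.22], [0.3, 5.88, -9.2, 0, 5.22], [0.3, 5.96, -9.96, 0, 5.22]]}'

```text
t: 5.22
tool_pos: [0.442, -0.2262, 0.3005]
tool_rot: [3.141, -0.0, -3.08]
force: [0.6, 0.1, -0.7]
finger_gap: 0.485
finger_force: 15.0
```

```bash
python3 mv.py .4996 -.2164 .15 0.063
```

```text
d [-0.0581  0.0062  0.1505] turn -0.001 j6 -2.13 t 5.225
```

>>> move_tool --offsets '{"motion": [[0.3, -0.8, 0.08, 0, 0], [0.3, -1.8, 0.2, 0, 0], [0.3, -2.32, 0.248, 0, 0], [0.3, -2.32, 0.248, 1.2, 0], [0.3, -2.32, 0.248, 2.8, 0], [0.3, -2.32, 0.248, 4.4, 0], [0.3, -2.32, 0.248, 5.4, 0], [0.3, -2.32, 0.248, 5.4, 0]]}'

```text
t: 6.22
tool_pos: [0.4982, -0.2138, 0.164]
tool_rot: [3.139, -0.004, -3.077]
force: [-0.5, -0.8, -0.9]
finger_gap: 0.489
finger_force: 15.0
```

```bash
python3 mv.py .4996 -.2164 .104 0.063
python3 - <<'E'
from h import *
t=get_image("top")["pixels"][225:310,300:500,::-1];s=get_image("side")["pixels"][80:260,270:430,::-1]
a=cv2.resize(t,None,fx=4,fy=4,interpolation=2)[:, :800];b=cv2.resize(s,None,fx=1.4,fy=1.4,interpolation=2)
o=np.zeros((600,800,3),np.uint8);o[:340]=a;o[345:345+b.shape[0],:b.shape[1]]=b[:255];cv2.imwrite("pics/p1.png",o)
E
```

```text
d [-0.0013 -0.0026  0.06  ] turn 0.001 j6 -2.06 t 6.225
```

View pics/p1.png

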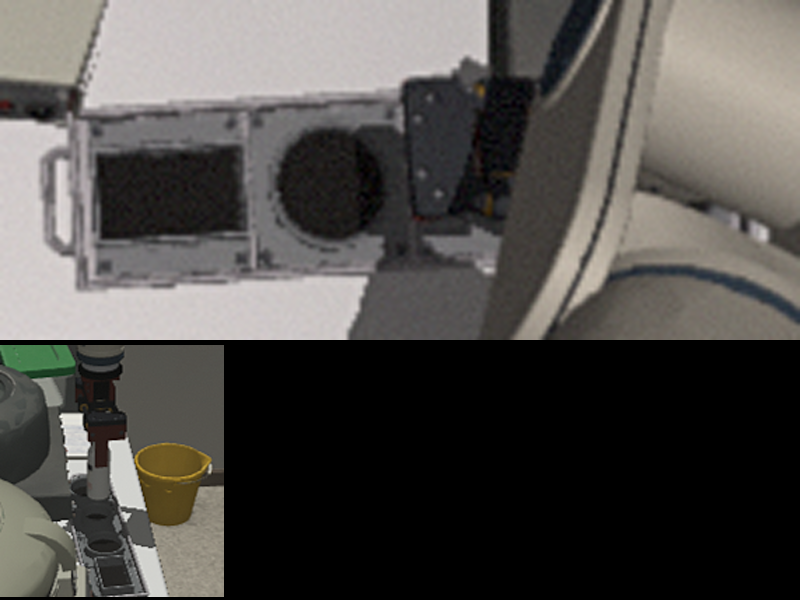

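>>> move_tool --offsets '{"motion": [[0.3, -0.04, -0.06, 0.6, 0], [0.3, -0.04, -0.06, 1.2, 0], [0.3, -0.04, -0.06, 1.6, 0], [0.3, -0.04, -0.06, 1.92, 0], [0.3, -0.04, -0.06, 2.08, 0], [0.3, -0.04, -0.06, 2.08, 0]]}'

```text
t: 7.08
tool_pos: [0.5003, -0.2166, 0.1134]
tool_rot: [3.141, -0.0, -3.078]
force: [0.2, -0.9, -0.8]
finger_gap: 0.488
finger_force: 15.0
```

```bash
python3 mv.py .4996 -.2164 .105 0.063
```

```text
d [0.0007 0.0003 0.0084] turn 0.0 j6 -2.06 t 7.075
```

>>> move_tool --offsets '{"motion": [[0.3, 0, 0, 0.12, 0], [0.3, 0, 0, 0.24, 0], [0.3, 0, 0, 0.24, 0], [0.3, 0, 0, 0.24, 0]]}'

```text
t: 7.58
tool_pos: [0.5004, -0.2166, 0.1077]
tool_rot: [-3.142, 0.0, -3.078]
force: [0.0, -0.6, -1.7]
finger_gap: 0.488
finger_force: 15.0
```

Converted, 0.003 m is 0.12, 0.002 m is 0.08.

>>> move_tool --offsets '{"motion": [[0.3, 0, 0, 0.04, 0], [0.3, 0, 0, 0.08, 0], [0.3, 0, 0, 0.12, 0], [0.3, 0, 0, 0.12, 0]]}'

```text
t: 8.07
tool_pos: [0.5005, -0.2167, 0.1048]
tool_rot: [-3.141, 0.0, -3.078]
force: [-0.7, -0.8, 0.9]
finger_gap: 0.491
finger_force: 15.0
```

>>> move_tool --offsets '{"motion": [[0.3, 0, 0, 0.04, 0], [0.3, 0, 0, 0.04, 0]]}'

```text
t: 8.32
tool_pos: [0.5008, -0.217, 0.1046]
tool_rot: [-3.141, 0.001, -3.078]
force: [-1.6, -1.0, 8.0]
finger_gap: 0.489
finger_force: 15.0
```

Converted, -0.18 m is -7.2, -0.13 m is -5.2.

>>> move_tool --offsets '{"motion": [[0.52, 0, 0, 0, 0], [0.6, 0, 0, 0, 0], [0.7, 0, 0, 0, 0], [0.8, 0, 0, 0, 0], [0.8, 0, 0, -1.2, 0], [0.8, 0, 0, -3.2, 0], [0.8, 0, 0, -5.2, 0], [0.8, 0, 0, -7.2, 0]]}'

```text
t: 9.32
tool_pos: [0.5001, -0.2165, 0.2852]
tool_rot: [3.141, -0.0, -3.078]
force: [0.6, -0.2, -0.5]
finger_gap: 0.799
finger_force: 0.0
```

```bash
python3 mv.py .43 -.1 .285 1.63;python3 mv.py .43 .15 .285 1.63; python3 mv.py .4714 .4028 .285 1.63
```

```text
d [0.0626 0.1207 0.0002] turn -1.567 j6 -2.06 t 9.325
d [4.680e-02 3.702e-01 2.000e-04] turn -1.567 j6 -2.06 t 9.325
d [-1.050e-02  6.199e-01  2.000e-04] turn -1.567 j6 -2.06 t 9.325
```

>>> move_tool --offsets '{"motion": [[1, 1.2, 0.8, 0, 1], [1, 2, 2, 0, 2.5], [1, 2.4, 3.6, 0, 4.2], [1, 2.4, 5.6, 0, 6], [1, 2.32, 7.6, 0, 7.8], [1, 2.2, 9.6, 0, 9.6], [1, 2, 11.6, 0, 11.4], [1, 2, 13.6, 0, 13.2]]}'

```text
t: 10.32
tool_pos: [0.4299, 0.1132, 0.2838]
tool_rot: [3.141, 0.0, 1.95]
force: [0.9, 0.3, -0.1]
finger_gap: 0.998
finger_force: 0.0
```

```bash
python3 mv.py .4714 .4030 .2 1.63
```

```text
d [0.2538 0.1459 0.0838] turn 0.32 j6 -0.15 t 10.325
```

Converted, 0.2538 m is 10.152, 0.225 m is 9, 0.28 rad is 2.8.

>>> move_tool --offsets '{"motion": [[1, 1.2, 0.72, 0, 0.5], [1, 3.2, 1.84, 0, 1.2], [1, 5.2, 3, 0, 2], [1, 7.2, 4.12, 0, 2.8], [1, 9, 5.16, 0, 3.2], [1, 10.152, 5.836, 0, 3.2], [1, 10.152, 5.836, 1.2, 3.2], [1, 10.152, 5.836, 3.2, 3.2]]}'

```text
t: 11.32
tool_pos: [0.4707, 0.4031, 0.2042]
tool_rot: [3.138, -0.002, 1.637]
force: [0.4, -0.6, -0.4]
finger_gap: 0.997
finger_force: 0.0
```

```bash
python3 mv.py .4714 .4030 .045 1.63
```

```text
d [-0.0002  0.0007  0.1592] turn 0.007 j6 0.62 t 11.325
```

>>> move_tool --offsets '{"motion": [[1, 0, 0, 1.6, 0], [1, 0, 0, 3.6, 0], [1, 0, 0, 5, 0], [1, 0, 0, 5.8, 0], [1, 0, 0, 6.24, 0], [1, 0, 0, 6.24, 0]]}'

```text
t: 12.08
tool_pos: [0.47, 0.4018, 0.0478]
tool_rot: [3.142, -0.0, 1.636]
force: [0.1, 0.6, -0.0]
finger_gap: 1.0
finger_force: 0.0
```

>>> move_tool --offsets '{"motion": [[0.3, 0, 0, 0, 0], [0.3, 0, 0, 0, 0], [0.3, 0, 0, 0, 0], [0.3, 0, 0, 0, 0], [0.3, 0, 0, 0, 0]]}' --grip_force 15

```text
t: 12.7
tool_pos: [0.4703, 0.4019, 0.0482]
tool_rot: [3.141, -0.001, 1.636]
force: [0.6, -0.1, 4.5]
finger_gap: 0.605
finger_force: 15.0
```

>>> move_tool --offsets '{"motion": [[0.3, 0, 0, -1.2, 0], [0.3, 0, 0, -2.8, 0], [0.3, 0, 0, -4.8, 0], [0.3, 0, 0, -6.8, 0], [0.3, 0, 0, -8.4, 0], [0.3, 0, 0, -9.6, 0]]}'

```text
t: 13.45
tool_pos: [0.4698, 0.4017, 0.2894]
tool_rot: [3.141, -0.001, 1.636]
force: [-0.2, -0.5, -1.3]
finger_gap: 0.602
finger_force: 15.0
```

```bash
python3 mv.py .43 .15 .285 1.63;python3 mv.py .43 -.05 .285 1.63; python3 mv.py .4937 -.1229 .285 1.63
```

```text
d [-0.2486 -0.056   0.0044] turn 0.006 j6 0.62 t 13.45
d [-0.4481 -0.069   0.0044] turn 0.006 j6 0.62 t 13.45
d [-0.525  -0.0102  0.0044] turn 0.006 j6 0.62 t 13.45
```

Converted, -0.4 m is -16, -0.35 m is -14.

>>> move_tool --offsets '{"motion": [[0.3, -1.2, -0.28, 0, 0], [0.3, -3.2, -0.72, 0, 0], [0.3, -5.4, -1.2, 0, 0], [0.3, -7.6, -1.72, 0, 0], [0.3, -9.8, -2.2, 0, 0], [0.3, -12, -2.4, 0, 0], [0.3, -14, -2.52, 0, 0], [0.3, -16, -2.68, 0, 0]]}'

```text
t: 14.45
tool_pos: [0.4283, -0.0034, 0.2876]
tool_rot: [-3.141, -0.0, 1.636]
force: [0.8, 0.2, -1.0]
finger_gap: 0.601
finger_force: 15.0
```

>>> move_tool --offsets '{"motion": [[0.3, -1.6, 0.2, 0, 0], [0.3, -3, 0.8, 0, 0], [0.3, -4.2, 1.6, 0, 0], [0.3, -5, 2.28, 0, 0], [0.3, -5, 2.28, 0, 0]]}'

```text
t: 15.08
tool_pos: [0.4943, -0.1238, 0.2872]
tool_rot: [-3.141, -0.0, 1.634]
force: [-0.4, 0.5, -1.8]
finger_gap: 0.603
finger_force: 15.0
```

```bash
python3 mv.py .4937 -.1229 .12 1.63
```

```text
d [ 0.0009 -0.0006  0.1672] turn 0.004 j6 -0.33 t 15.075
```

Converted, 0.222 m is 8.88, 0.216 m is 8.64.

>>> move_tool --offsets '{"motion": [[0.3, 0, 0, 1.6, 0], [0.3, 0, 0, 3.6, 0], [0.3, 0, 0, 5.6, 0], [0.3, 0, 0, 7.2, 0], [0.3, 0, 0, 8.2, 0], [0.3, 0, 0, 8.64, 0], [0.3, 0, 0, 8.88, 0], [0.3, 0, 0, 8.88, 0]]}'

```text
t: 16.08
tool_pos: [0.4941, -0.1228, 0.0662]
tool_rot: [3.141, 0.0, 1.636]
force: [-0.2, 0.2, -1.2]
finger_gap: 0.599
finger_force: 15.0
```

>>> move_tool --offsets '{"motion": [[0.3, 0, 0, 0.08, 0], [0.3, 0, 0, 0.16, 0], [0.3, 0, 0, 0.24, 0], [0.3, 0, 0, 0.24, 0]]}'

```text
t: 16.58
tool_pos: [0.4938, -0.1229, 0.0596]
tool_rot: [-3.141, -0.0, 1.636]
force: [0.4, 0.2, -0.9]
finger_gap: 0.603
finger_force: 15.0
```

>>> move_tool --offsets '{"motion": [[0.3, 0, 0, 0.04, 0], [0.3, 0, 0, 0.08, 0], [0.3, 0, 0, 0.08, 0]]}'

```text
t: 16.95
tool_pos: [0.4939, -0.1229, 0.0576]
tool_rot: [-3.141, -0.0, 1.636]
force: [0.9, -0.1, -1.5]
finger_gap: 0.599
finger_force: 15.0
```

>>> move_tool --offsets '{"motion": [[0.3, 0, 0, 0.04, 0], [0.3, 0, 0, 0.04, 0]]}'

```text
t: 17.2
tool_pos: [0.494, -0.1229, 0.0572]
tool_rot: [3.142, 0.0, 1.636]
force: [-1.7, 1.3, 5.9]
finger_gap: 0.606
finger_force: 15.0
```

Converted, -0.19 m is -7.6, -0.13 m is -5.2.

>>> move_tool --offsets '{"motion": [[0.63, 0, 0, 0, 0], [0.7, 0, 0, 0, 0], [0.8, 0, 0, 0, 0], [0.85, 0, 0, 0, 0], [0.85, 0, 0, -1.2, 0], [0.85, 0, 0, -3.2, 0], [0.85, 0, 0, -5.2, 0], [0.85, 0, 0, -7.6, 0]]}'

```text
t: 18.2
tool_pos: [0.4932, -0.1227, 0.2478]
tool_rot: [-3.14, -0.0, 1.636]
force: [0.7, -0.5, -0.4]
finger_gap: 0.848
finger_force: 0.0
```

>>> move_tool --offsets '{"motion": [[0.85, 0, 0, -1.2, 0], [1, 0, 0, -1.6, 0]]}'

```text
t: 18.45
tool_pos: [0.4946, -0.1231, 0.2886]
tool_rot: [3.138, 0.001, 1.636]
force: [1.0, -0.5, 0.7]
finger_gap: 0.923
finger_force: 0.0
```

```bash
python3 mv.py .43 -.03 .29 1.63;python3 mv.py .43 .15 .29 2.356; python3 mv.py .534 .2858 .29 2.356
```

```text
d [ 0.0971 -0.0585 -0.0014] turn 0.006 j6 -0.33 t 18.45
d [ 0.2767 -0.0468 -0.0014] turn -0.72 j6 -0.33 t 18.45
d [ 0.4055  0.0658 -0.0014] turn -0.72 j6 -0.33 t 18.45
```

Converted, 0.32 m is 12.8, 0.285 m is 11.4, -0.55 rad is -5.5.

>>> move_tool --offsets '{"motion": [[1, 0.8, -0.8, 0, 0], [1, 2, -1.8, 0, 0], [1, 3.88, -2.32, 0, -0.5], [1, 5.88, -2.24, 0, -1.5], [1, 8, -2.16, 0, -2.5], [1, 10, -2.08, 0, -3.5], [1, 11.4, -1.6, 0, -4.5], [1, 12.8, -0.4, 0, -5.5]]}'

```text
t: 19.45
tool_pos: [0.4619, 0.197, 0.2851]
tool_rot: [-3.139, -0.001, 2.19]
force: [0.7, -0.2, 0.2]
finger_gap: 0.998
finger_force: 0.0
```

```bash
python3 mv.py .534 .2858 .29 2.356
```

```text
d [ 0.0305  0.1103 -0.0049] turn -0.166 j6 -0.24 t 19.45
```

Converted, 0.1103 m is 4.412, 0.08 m is 3.2, -0.166 rad is -1.66.

>>> move_tool --offsets '{"motion": [[1, 0.4, 1.6, 0, -0.7], [1, 0.88, 3.2, 0, -1.4], [1, 1.22, 4.412, 0, -1.66], [1, 1.22, 4.412, 0, -1.66]]}'

```text
t: 19.95
tool_pos: [0.5358, 0.2852, 0.2844]
tool_rot: [-3.139, -0.001, 2.353]
force: [-0.6, -0.6, -1.0]
finger_gap: 0.998
finger_force: 0.0
```

```bash
python3 mv.py .534 .2858 .115 2.356
```

```text
d [ 0.0017 -0.0009  0.1694] turn -0.003 j6 -0.31 t 19.95
```

>>> move_tool --offsets '{"motion": [[1, 0.04, 0, 1.6, 0], [1, 0.04, 0, 3.2, 0], [1, 0.04, 0, 4.8, 0], [1, 0.04, 0, 6, 0], [1, 0.04, 0, 6.76, 0], [1, 0.04, 0, 6.76, 0]]}'

```text
t: 20.7
tool_pos: [0.5337, 0.284, 0.1163]
tool_rot: [-3.138, -0.001, 2.351]
force: [-0.3, 0.5, -0.4]
finger_gap: 1.003
finger_force: 0.0
```

>>> move_tool --offsets '{"motion": [[0.4, 0, 0, 0, 0], [0.4, 0, 0, 0, 0], [0.4, 0, 0, 0, 0], [0.4, 0, 0, 0, 0], [0.4, 0, 0, 0, 0]]}' --grip_force 15

```text
t: 21.32
tool_pos: [0.5356, 0.2853, 0.1188]
tool_rot: [3.14, 0.001, 2.352]
force: [-0.5, -0.8, 7.2]
finger_gap: 0.751
finger_force: 15.0
```

>>> move_tool --offsets '{"motion": [[0.4, 0, 0, -1.2, 0], [0.4, 0, 0, -2.8, 0], [0.4, 0, 0, -4.8, 0], [0.4, 0, 0, -6.4, 0], [0.4, 0, 0, -8, 0], [0.4, 0, 0, -8.6, 0]]}'

```text
t: 22.08
tool_pos: [0.5357, 0.2854, 0.3352]
tool_rot: [3.138, 0.001, 2.352]
force: [0.1, 0.5, -1.0]
finger_gap: 0.75
finger_force: 15.0
```

```bash
python3 mv.py .43 .17 .33 2.356;python3 mv.py .43 -.1 .33 2.356; python3 mv.py .5054 -.31 .33 2.89
```

```text
d [-0.0076 -0.1563  0.0052] turn -0.004 j6 -0.31 t 22.075
d [-0.1994 -0.3464  0.0052] turn -0.004 j6 -0.31 t 22.075
d [-0.4016 -0.4407  0.0052] turn -0.538 j6 -0.31 t 22.075
```

Converted, -0.3 m is -12, -0.265 m is -10.6.

>>> move_tool --offsets '{"motion": [[0.4, -0.08, -1.2, 0, 0], [0.4, -0.2, -3, 0, 0], [0.4, -0.32, -4.8, 0, 0], [0.4, -0.6, -6.24, 0, 0], [0.4, -2, -7.8, 0, 0], [0.4, -3.4, -9.2, 0, 0], [0.4, -4.8, -10.6, 0, 0], [0.4, -6.2, -12, 0, 0]]}'

```text
t: 23.08
tool_pos: [0.4302, -0.0376, 0.3317]
tool_rot: [-3.141, -0.001, 2.352]
force: [0.8, 0.1, -0.1]
finger_gap: 0.751
finger_force: 15.0
```

>>> move_tool --offsets '{"motion": [[0.4, -1.4, -1.4, 0, -0.7], [0.4, -2.8, -2.8, 0, -1.4], [0.4, -4.2, -4, 0, -2.1], [0.4, -5.6, -4.8, 0, -2.8], [0.4, -7, -5.32, 0, -3.5], [0.4, -8.2, -5.52, 0, -4.2], [0.4, -9.2, -5.6, 0, -5], [0.4, -9.8, -5.64, 0, -5.38]]}'

```text
t: 24.08
tool_pos: [0.5033, -0.3102, 0.3309]
tool_rot: [3.141, -0.002, 2.891]
force: [-0.3, 0.7, -0.8]
finger_gap: 0.75
finger_force: 15.0
```

```bash
python3 mv.py .5054 -.31 .33 2.89
```

```text
d [-0.0019  0.0007  0.0009] turn 0.001 j6 -1.89 t 24.075
```

Converted, -0.001 m is -0.04, 0.16 m is 6.4.

>>> move_tool --offsets '{"motion": [[0.4, -0.04, 0, 1.2, 0], [0.4, -0.04, 0, 2.8, 0], [0.4, -0.04, 0, 4.4, 0], [0.4, -0.04, 0, 5.6, 0], [0.4, -0.04, 0, 6.4, 0], [0.4, -0.04, 0, 6.4, 0], [0.4, -0.04, 0, 6.4, 0]]}'

```text
t: 24.95
tool_pos: [0.5044, -0.3098, 0.1728]
tool_rot: [3.142, -0.0, 2.89]
force: [0.2, 0.6, -1.2]
finger_gap: 0.749
finger_force: 15.0
```

```bash
python3 mv.py .5054 -.31 .128 2.89
python3 - <<'E'
from h import *
s=get_image("side")["pixels"][130:280,290:390,::-1];cv2.imwrite("pics/p2.png",cv2.resize(s,None,fx=4,fy=4,interpolation=2))
E
```

```text
d [-0.0011  0.0001  0.0448] turn -0.0 j6 -1.89 t 24.95
```

View pics/p2.png

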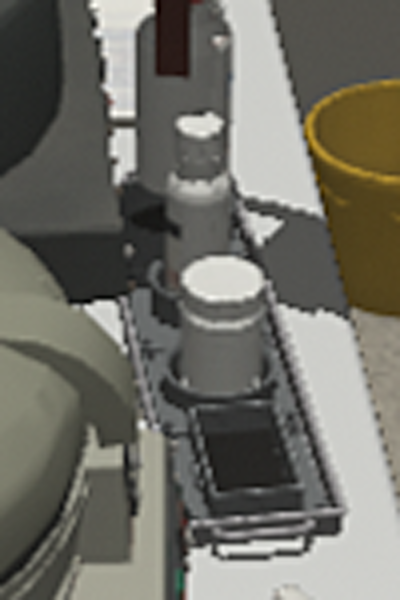

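The jar (crop 223,330) and the saline bottle (198,220) stand upright in their cups. The wash bottle (183,100) hangs plumb over the large cup.

>>> move_tool --offsets '{"motion": [[0.4, -0.04, 0, 0.4, 0], [0.4, -0.04, 0, 0.8, 0], [0.4, -0.04, 0, 1.2, 0], [0.4, -0.04, 0, 1.44, 0], [0.4, -0.04, 0, 1.6, 0], [0.4, -0.04, 0, 1.68, 0], [0.4, -0.04, 0, 1.68, 0]]}'

```text
t: 25.88
tool_pos: [0.5053, -0.31, 0.1307]
tool_rot: [-3.142, 0.0, 2.89]
force: [-0.2, 0.0, -0.8]
finger_gap: 0.745
finger_force: 15.0
```

>>> move_tool --offsets '{"motion": [[0.4, 0, 0, 0.04, 0], [0.4, 0, 0, 0.08, 0], [0.4, 0, 0, 0.08, 0]]}'

```text
t: 26.25
tool_pos: [0.5052, -0.31, 0.1287]
tool_rot: [-3.142, 0.0, 2.89]
force: [-0.7, 0.4, -0.3]
finger_gap: 0.748
finger_force: 15.0
```

>>> move_tool --offsets '{"motion": [[0.4, 0, 0, 0.04, 0], [0.4, 0, 0, 0.04, 0]]}'

```text
t: 26.5
tool_pos: [0.5053, -0.3101, 0.1279]
tool_rot: [-3.141, 0.0, 2.89]
force: [-0.5, -0.1, 2.3]
finger_gap: 0.749
finger_force: 15.0
```

>>> move_tool --offsets '{"motion": [[0.4, 0, 0, 0.04, 0], [0.4, 0, 0, 0.04, 0]]}'

```text
t: 26.75
tool_pos: [0.5055, -0.3103, 0.1277]
tool_rot: [-3.141, 0.001, 2.89]
force: [-3.2, -0.2, 8.6]
finger_gap: 0.75
finger_force: 15.0
```

Units first: shifts go in units of 25 mm and turns go in units of 0.1 rad. So -0.18 m is -7.2, -0.13 m is -5.2.

>>> move_tool --offsets '{"motion": [[0.76, 0, 0, 0, 0], [0.82, 0, 0, 0, 0], [0.9, 0, 0, 0, 0], [0.92, 0, 0, 0, 0], [0.92, 0, 0, -1.2, 0], [0.92, 0, 0, -3.2, 0], [0.92, 0, 0, -5.2, 0], [0.92, 0, 0, -7.2, 0]]}'

```text
t: 27.75
tool_pos: [0.505, -0.3099, 0.3082]
tool_rot: [3.142, -0.0, 2.89]
force: [0.6, -0.9, -0.4]
finger_gap: 0.921
finger_force: 0.0
```

```bash
python3 - <<'E'
from h import *
s=cv2.imread("pics/side0.png")[190:340,240:400];t=cv2.imread("pics/top0.png")[190:310,220:345]
o=np.zeros((600,800,3),np.uint8);a=cv2.resize(s,None,fx=3,fy=3,interpolation=2);b=cv2.resize(t,None,fx=2.5,fy=2.5,interpolation=2)
o[:450,:480]=a;o[:300,485:797]=b[:,:312];cv2.imwrite("pics/p3.png",o)
E
```

```text
(no output)
```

View pics/p3.png

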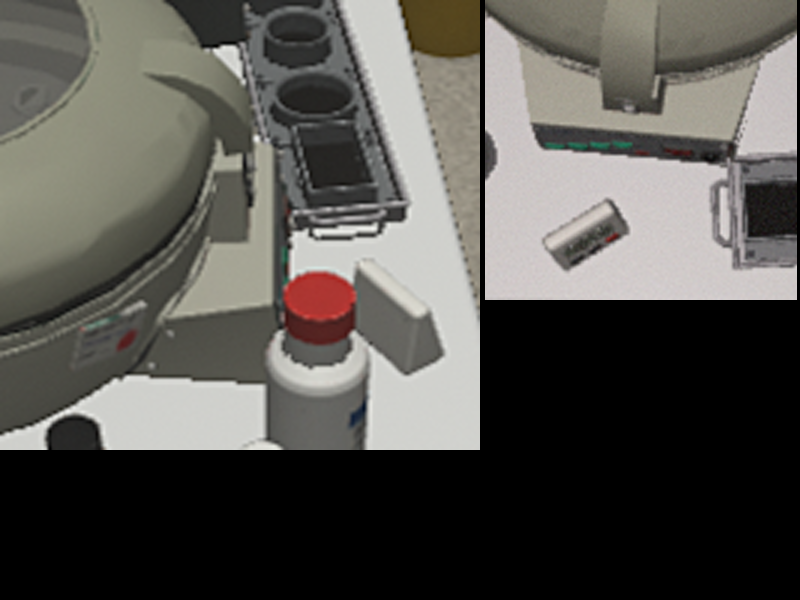

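```bash
python3 - <<'E'
from h import *
T=cam("top","pics/top0.npz");S=cam("side","pics/side0.npz")
print(tri(T,(239.2,240),S,(331.7,291.7)),tri(T,(242.4,248.4),S,(329.3,317.3)))
print("top right",onz(T,(319,249),.09),"clip/catch bottom",tri(T,(273,233),S,(321,270)))
E
python3 mv.py .43 -.15 .3 2.89; python3 mv.py .4644 .1595 .3 3.71
```

```text
(array([0.55353283, 0.20257201, 0.0792974 ]), np.float64(0.0013446086313572368)) (array([0.55092574, 0.20282957, 0.00402395]), np.float64(0.013312482538418274))
top right [0.53488637 0.02571667 0.09      ] clip/catch bottom (array([0.5706045 , 0.12836267, 0.07579218]), np.float64(0.001314529520429249))
d [0.1125 0.1361 0.0082] turn -0.0 j6 -1.89 t 27.75
d [0.1564 0.4444 0.0082] turn -0.82 j6 -1.89 t 27.75
```

Converted, 0.15 m is 6, 0.02 m is 0.8, -0.15 rad is -1.5.

>>> move_tool --offsets '{"motion": [[1, 0.8, 0.6, 0, 0], [1, 2.2, 1.8, 0, 0], [1, 3.4, 3.4, 0, 0], [1, 4.4, 5.2, 0, -0.5], [1, 4.8, 7.2, 0, -1.5], [1, 5.2, 9.2, 0, -2.7], [1, 5.6, 11.2, 0, -3.9], [1, 6, 13.2, 0, -5.1]]}'

```text
t: 28.75
tool_pos: [0.4421, 0.0486, 0.3069]
tool_rot: [-3.141, 0.001, -2.88]
force: [1.2, -0.0, 0.4]
finger_gap: 1.001
finger_force: 0.0
```

```bash
python3 mv.py .4686 .1622 .15 3.71
```

```text
d [-0.055   0.1028  0.1569] turn -0.307 j6 -1.75 t 28.75
```

Converted, 0.157 m is 6.28, 0.14 m is 5.6, -0.307 rad is -3.07.

>>> move_tool --offsets '{"motion": [[1, -0.8, 1.6, 0.8, -1.2], [1, -1.6, 3, 2.4, -2.2], [1, -2.2, 4.112, 4, -3.07], [1, -2.2, 4.112, 5.6, -3.07], [1, -2.2, 4.112, 6.28, -3.07], [1, -2.2, 4.112, 6.28, -3.07]]}'

```text
t: 29.5
tool_pos: [0.4682, 0.1602, 0.1484]
tool_rot: [3.141, -0.003, -2.576]
force: [-0.7, 0.7, 0.8]
finger_gap: 0.997
finger_force: 0.0
```

```bash
python3 mv.py .4686 .1622 .044 3.71
python3 - <<'E'
from h import *
s=get_image("side")["pixels"][170:350,280:440,::-1];t=get_image("top")["pixels"][225:325,220:320,::-1]
o=np.zeros((600,800,3),np.uint8);a=cv2.resize(s,None,fx=3,fy=3,interpolation=2);b=cv2.resize(t,None,fx=3,fy=3,interpolation=2)
o[:540,:480]=a;o[:300,485:785]=b;cv2.imwrite("pics/p4.png",o)
E
```

```text
d [-0.0014  0.0014  0.1044] turn -0.003 j6 -1.83 t 29.5
```

View pics/p4.png

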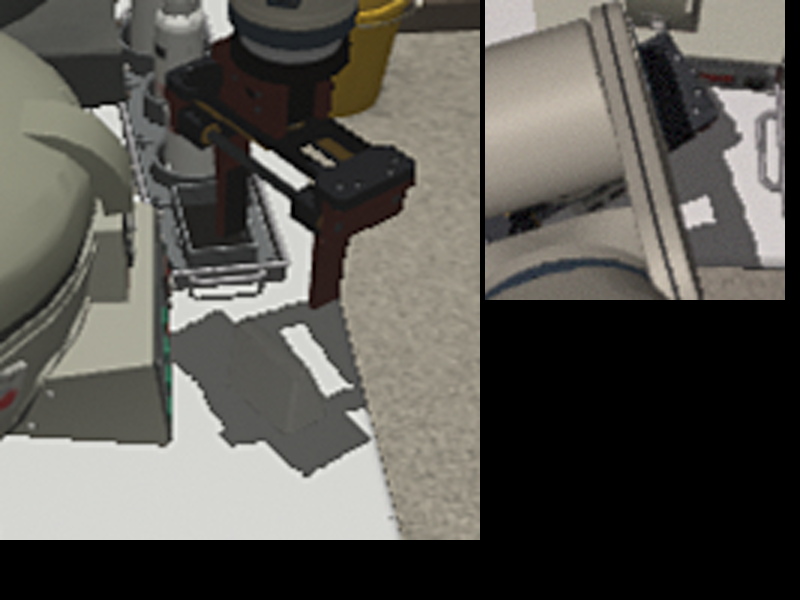

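Converted, 0.104 m is 4.16, 0.095 m is 3.8.

>>> move_tool --offsets '{"motion": [[1, -0.04, 0.04, 1.2, 0], [1, -0.04, 0.04, 2.4, 0], [1, -0.04, 0.04, 3.2, 0], [1, -0.04, 0.04, 3.8, 0], [1, -0.04, 0.04, 4.16, 0], [1, -0.04, 0.04, 4.16, 0]]}'

```text
t: 30.35
tool_pos: [0.4696, 0.1618, 0.0457]
tool_rot: [3.142, -0.0, -2.577]
force: [-0.0, 0.0, 0.3]
finger_gap: 1.002
finger_force: 0.0
```

>>> move_tool --offsets '{"motion": [[0.9, 0, 0, 0, 0], [0.8, 0, 0, 0, 0], [0.6, 0, 0, 0, 0], [0.6, 0, 0, 0, 0], [0.6, 0, 0, 0, 0]]}' --grip_force 12

```text
t: 30.98
tool_pos: [0.4698, 0.162, 0.0462]
tool_rot: [-3.141, 0.001, -2.577]
force: [-0.8, 0.8, 6.0]
finger_gap: 0.8
finger_force: 12.0
```

>>> move_tool --offsets '{"motion": [[0.6, 0, 0, -0.8, 0], [0.6, 0, 0, -2, 0], [0.6, 0, 0, -3.6, 0], [0.6, 0, 0, -5.2, 0], [0.6, 0, 0, -6, 0]]}'

```text
t: 31.6
tool_pos: [0.4702, 0.162, 0.1978]
tool_rot: [-3.141, 0.003, -2.576]
force: [-0.2, 0.8, -0.8]
finger_gap: 0.804
finger_force: 11.9
```

```bash
python3 mv.py .44 .1 .196 3.4; python3 mv.py .4926 -.0291 .196 3.204
```

```text
d [ 0.0587 -0.0362  0.0018] turn 0.307 j6 -1.83 t 31.6
d [ 0.0834 -0.1734  0.0018] turn 0.503 j6 -1.83 t 31.6
```

>>> move_tool --offsets '{"motion": [[0.6, 1, -0.6, 0, 0.8], [0.6, 2, -1.2, 0, 1.8], [0.6, 2.6, -2.4, 0, 2.8], [0.6, 3, -3.8, 0, 3.8], [0.6, 3.2, -5.2, 0, 4.6], [0.6, 3.32, -6.4, 0, 5.03], [0.6, 3.336, -6.936, 0, 5.03], [0.6, 3.336, -6.936, 0, 5.03]]}'

```text
t: 32.6
tool_pos: [0.4919, -0.0295, 0.1955]
tool_rot: [3.141, -0.0, -3.08]
force: [-0.5, -0.6, -0.5]
finger_gap: 0.8
finger_force: 11.9
```

```bash
python3 mv.py .4926 -.0291 .06 3.204
```

```text
d [-0.0007  0.0004  0.1355] turn -0.001 j6 -1.72 t 32.6
```

>>> move_tool --offsets '{"motion": [[0.6, 0, 0, 1.2, 0], [0.6, 0, 0, 2.4, 0], [0.6, 0, 0, 3.4, 0], [0.6, 0, 0, 4, 0], [0.6, 0, 0, 4, 0]]}'

```text
t: 33.22
tool_pos: [0.4911, -0.0287, 0.095]
tool_rot: [3.141, -0.002, -3.079]
force: [0.1, 0.3, -0.0]
finger_gap: 0.797
finger_force: 11.9
```

```bash
python3 mv.py .4926 -.0291 .055 3.204
python3 - <<'E'
from h import *
S=get_image("side")
s=S["pixels"][150:290,290:410,::-1];cv2.imwrite("pics/p5.png",cv2.resize(s,None,fx=4.2,fy=4.2,interpolation=2));np.savez("pics/s5.npz",**S)
E
```

```text
d [-0.0015 -0.0005  0.04  ] turn 0.001 j6 -1.72 t 33.225
```

View pics/p5.png

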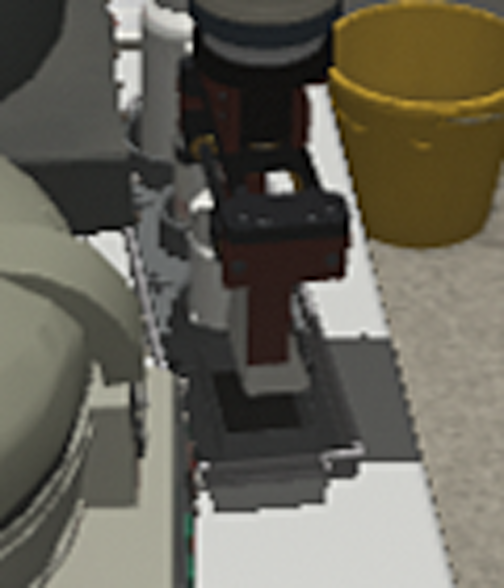

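```bash
python3 - <<'E'
from h import *
S=cam("side","pics/s5.npz")
for u in [(241,390),(309,387)]: print(onz(S,(290+(u[0]+.5)/4.2-.5,150+(u[1]+.5)/4.2-.5),.049))
E
python3 mv.py .4926 -.0291 .055 3.204
```

```text
[0.49980643 0.00094087 0.049     ]
[0.46116492 0.0009836  0.049     ]
d [-0.0008 -0.0003  0.0407] turn 0.0 j6 -1.72 t 33.275
```

>>> move_tool --offsets '{"motion": [[0.6, -0.08, 0, 0, 0], [0.6, -0.16, 0, 0, 0], [0.6, -0.16, 0, 0, 0], [0.6, -0.16, 0, 0.16, 0], [0.6, -0.16, 0, 0.32, 0], [0.6, -0.16, 0, 0.32, 0]]}'

```text
t: 34.02
tool_pos: [0.4955, -0.029, 0.0872]
tool_rot: [3.141, -0.001, -3.08]
force: [0.0, -0.3, -0.5]
finger_gap: 0.802
finger_force: 11.9
```

```bash
python3 - <<'E'
from h import *
S=get_image("side")
s=S["pixels"][200:290,310:400,::-1];cv2.imwrite("pics/p6.png",cv2.resize(s,None,fx=6,fy=6,interpolation=2));np.savez("pics/s6.npz",**S)
E
```

```text
(no output)
```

View pics/p6.png

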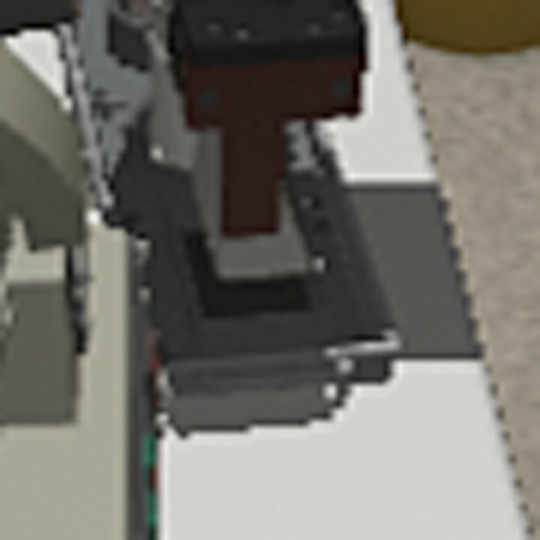

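Converted, 0.029 m is 1.16, 0.025 m is 1.

>>> move_tool --offsets '{"motion": [[0.6, 0, 0, 0.28, 0], [0.6, 0, 0, 0.56, 0], [0.6, 0, 0, 0.8, 0], [0.6, 0, 0, 1, 0], [0.6, 0, 0, 1.16, 0], [0.6, 0, 0, 1.16, 0]]}'

```text
t: 34.83
tool_pos: [0.4957, -0.029, 0.0584]
tool_rot: [3.142, -0.001, -3.08]
force: [1.4, 0.7, -0.0]
finger_gap: 0.805
finger_force: 11.9
```

>>> move_tool --offsets '{"motion": [[0.6, 0, 0, 0.04, 0], [0.6, 0, 0, 0.08, 0], [0.6, 0, 0, 0.08, 0]]}'

```text
t: 35.2
tool_pos: [0.4959, -0.029, 0.0567]
tool_rot: [-3.142, 0.0, -3.08]
force: [1.2, 0.6, -0.1]
finger_gap: 0.798
finger_force: 11.9
```

>>> move_tool --offsets '{"motion": [[0.6, 0, 0, 0.04, 0], [0.6, 0, 0, 0.04, 0]]}'

```text
t: 35.45
tool_pos: [0.4958, -0.029, 0.0556]
tool_rot: [3.142, -0.0, -3.08]
force: [0.4, 0.1, -1.2]
finger_gap: 0.798
finger_force: 11.9
```

>>> move_tool --offsets '{"motion": [[0.6, 0, 0, 0.04, 0], [0.6, 0, 0, 0.04, 0]]}'

```text
t: 35.7
tool_pos: [0.496, -0.0291, 0.0552]
tool_rot: [-3.142, 0.0, -3.08]
force: [-1.4, 0.4, 6.8]
finger_gap: 0.8
finger_force: 12.0
```

Converted, -0.23 m is -9.2, -0.17 m is -6.8.

>>> move_tool --offsets '{"motion": [[0.82, 0, 0, 0, 0], [0.86, 0, 0, 0, 0], [0.93, 0, 0, 0, 0], [0.93, 0, 0, -0.8, 0], [0.93, 0, 0, -2.4, 0], [0.93, 0, 0, -4.4, 0], [0.93, 0, 0, -6.8, 0], [0.93, 0, 0, -9.2, 0]]}'

```text
t: 36.7
tool_pos: [0.4955, -0.029, 0.2865]
tool_rot: [3.142, -0.0, -3.08]
force: [0.6, -0.1, -0.3]
finger_gap: 0.931
finger_force: 0.0
```

>>> move_tool --offsets '{"motion": [[0.93, 1.2, 0.4, 0, 0], [0.93, 2.4, 2, 0, 0], [0.93, 3.2, 4, 0, 0], [0.93, 3.2, 6.4, 0, 0], [0.93, 2.8, 8.8, 0, 0], [0.93, 2, 11.2, 0, 0], [0.93, 2, 13.2, 0, 0], [0.93, 2, 15.2, 0, 0]]}'

```text
t: 37.7
tool_pos: [0.4221, 0.3489, 0.2844]
tool_rot: [-3.141, -0.0, -3.079]
force: [0.2, 0.2, -0.3]
finger_gap: 0.928
finger_force: 0.0
```

```bash
python3 - <<'E'
from h import *
s=get_image("side")["pixels"][130:280,290:390,::-1];t=get_image("top")["pixels"][235:310,300:500,::-1]
o=np.zeros((600,800,3),np.uint8);a=cv2.resize(s,None,fx=3,fy=2,interpolation=2);b=cv2.resize(t,None,fx=4,fy=4,interpolation=2)
o[:300]=b;o[300:,:300]=a;o[300:,310:]=cv2.resize(get_image("top")["pixels"][130:320,100:340,::-1],(490,300));cv2.imwrite("pics/p7.png",o)
E
```

```text
(no output)
```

View pics/p7.png

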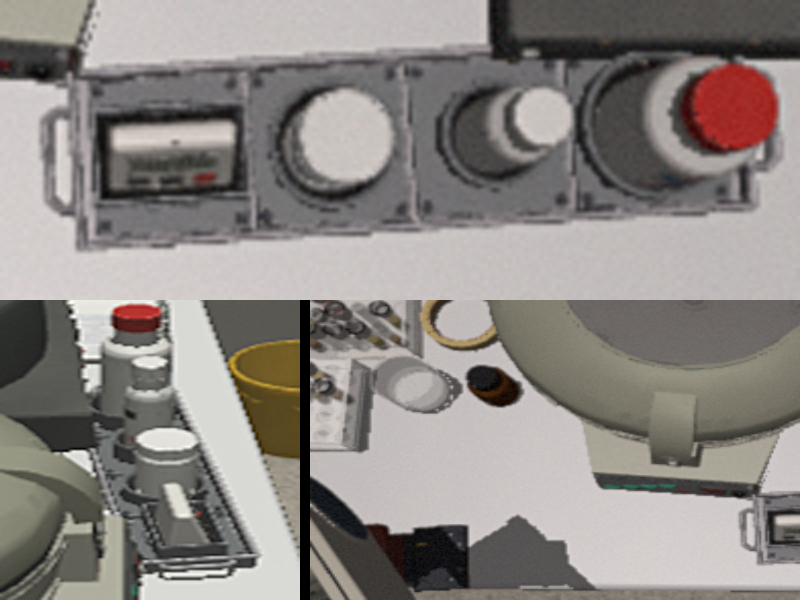

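The timer sits flat in the pocket (170,155). The jar (345,135), saline bottle (540,118) and wash bottle (728,105) stand upright in their cups. The amber bottle and beaker have not moved.

```bash
python3 -c "
from workcell import bot;print(bot.finish_job())"
```

```text
the job is handed in; nothing more can be done
None
```

The saline bottle, cotton jar, wash bottle and timer are each upright and fully down in their matching inserts; everything is released, the amber bottle and beaker are untouched, and the job was handed in at about 38 s.

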